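# Change over the drying trays

### The arm

A 6-joint arm with a two-finger parallel gripper is mounted at the origin on the work surface. World frame = base frame: x ahead of the robot, y to its left, z up, the work surface at z = 0. Lengths are in m, angles in rad, forces in N, time in s.
With the tool pointing down it reaches from about 0.35 to 0.775 m from the base axis. Payload 5.5 kg.
Tool frame: the origin (TCP) lies between the finger pads; the fingertips stand 17 mm ahead of it and the grasp point (between the pads) lies 2 mm behind it (env.finger_overhang is the distance from the TCP to the fingertips, in m); z points along the fingers, y is the line along which they close (so a half turn about z gives the same grasp; the last joint's range is limited). The gripper opens to 85 mm and grips with 20 to 120 N. Pads are 22 mm wide; open, the fingers measure 114 mm over their backs; the gripper's body (76 mm by 85 mm) begins 54 mm behind the grasp point. The pads swing forward as they close: fully open they stand 13 mm farther back than shut.
Start: joints at [-1.256, 0.313, 0.046, 1.304, 0, 1.431], TCP at [0.253, -0.517, 0.248] pointing down, gripper open.
Joint ranges: [-2.76, 2.76], [-0.86, 1.69], [-1.03, 1.26], [-2.2, 2.34], [-1.47, 1.5], [-3.14, 3.14]. Speed limits (rad/s): [2.57, 2.57, 3.14, 3.14, 3.14, 3.14].

### API

Orientations are given as a unit quaternion [w, x, y, z].
In Python, from workcell import env gives the robot as it stands. The module is installed in compiled form; this text tells all that it offers.
- The arm moves only by the shell command python3 -m pendant 'ROWS' [FORCE]. ROWS is JSON, a list of rows, each a list of 5 numbers: the gripper's target within -1 to 1 (fully open at 1, half-way at 0, shut at -1), then the shift along the tool's x, y, z in m, then the turn about the tool's z in rad. A call has 1 to 8 rows; each row shifts and turns the commanded pose from where the row before left it, along the tool's axes as they then stand; what a row does not reach is not made up. A row lasts 1/8 s, in which the tool goes at most 62.5 mm and 10.7 degrees, less where a joint would pass 70% of its speed; a pose out of reach is approached as far as the arm can. A call with a gripper value outside its range is refused whole. The fingers move at their own pace and stop on an object; FORCE is the grip in N (left out, the last holds). Time passes only in rows, so rows that do not move let the fingers close. It gives the time, the measured TCP pose, the force, the opening and the grip force at its end, in the units of the state.
- env.get_state(): the state, without advancing time (a new reading comes with each control period).
- env.read_camera(name): name is "side" or "top"; returns the picture (420x560x3 uint8, red, green, blue); there is no depth.
- env.calibration(name): a dict with "K" (3x3 intrinsics, pixels), "T" (4x4, takes a point from camera to world coordinates). Camera axes: x right, y down, z forward; pixel columns grow to the right and rows downward; lengths in m; the calibration is good to about 2 mm. A picture is of the moment at which its call begins. calibration takes no time and is no camera call.
- env.hand_in(): hands the job in; it is judged then, once.
Trained networks look in the newest picture that a camera, given by its name, has taken for a name from the list of things; names that differ only in an ending like _2 or _b are one class to them, and where a whole thing is asked for, a point or a joint stands for the part that bears it (a point fixed in the world has none). Each returns a list of dicts, best first, with "score" (0 to 1); they miss things now and then, are a little off and sometimes report something else, mostly with a low value. They report only what shows in the picture. A call takes as long as a camera call.
- env.recognise(camera, label): "centre" ([column, row] in pixels, amid what is visible of it).
The state is a dict: "clock": time; "joint_pos": joint angles; "qvel": joint speeds; "tau": joint torques, N m; "tcp_pos": TCP position; "orientation": TCP orientation; "wrist_force": force on the tool from outside, world axes, zero at the start; "ft_torque": the same for the moment, N m; "finger_gap": finger opening in m; "grip_force": force on a finger pad.
Only numpy, scipy, OpenCV 4.12 (cv2) and the standard library are available. Lean on these libraries where they do the work, as an engineer would, in place of code of your own. Each camera call takes 0.05 s, during which the arm holds its last target. There are 200 camera calls.

### The job

On this miniature painter's bench, change over the drying trays using only a fingertip: first push the empty tray that was left part-way out fully home, then hook a fingertip behind the front lip of the tray that carries the standing figures and draw it all the way out along its rail to its stop. The paint is wet, so do not touch the figures and keep them standing where they are on their tray; leave the third tray closed and do not disturb the pots, bottle or brush. Grasp and lift nothing, and finish clear of everything.

Things in the scene. Friction and masses are not known exactly. Their poses are not given: they have to be found in the camera images.
- fig_lip (a point): top centre (mid-thickness) of the upright front lip of the figure tray (carries three standing figures); moves with the tray. Lip 6 mm thick (x), 100 mm wide (y), reaching 33 mm down. +x points into the slide, z up; the tray draws out towards -x. Tray floor 28 mm below the point, bare for 50 mm behind the lip, 90 mm wide between side walls whose tops are 18 mm below the point
- tray_fig (a joint): travel of the figure tray (carries three standing figures) along its rail, m: 0 = pushed fully home, 0.10 = drawn fully out against its stop. Slides with about 2 to 3 N of friction and stays where it is left
- slide_fig: fixed slide of the figure tray: plywood rail board 320 x 120 x 6 mm, 22 mm tall over its aluminium side rails; origin at the centre of its underside, on a 2 mm mat; +x to the rear. Clear fixed dust cover over x 90 to 160 mm, top 50 mm above the origin. The tray's lip is at x -57 mm when home, -157 mm when fully out
- empty_lip (a point): top centre (mid-thickness) of the upright front lip of the empty tray (left part-way out); moves with the tray. Lip 6 mm thick (x), 100 mm wide (y), reaching 33 mm down. +x points into the slide, z up; the tray draws out towards -x. Tray floor 28 mm below the point, bare for 50 mm behind the lip, 90 mm wide between side walls whose tops are 18 mm below the point
- tray_empty (a joint): travel of the empty tray (left part-way out) along its rail, m: 0 = pushed fully home, 0.10 = drawn fully out against its stop. Slides with about 2 to 3 N of friction and stays where it is left
- slide_empty: fixed slide of the empty tray: plywood rail board 320 x 120 x 6 mm, 22 mm tall over its aluminium side rails; origin at the centre of its underside, on a 2 mm mat; +x to the rear. Clear fixed dust cover over x 90 to 160 mm, top 50 mm above the origin. The tray's lip is at x -57 mm when home, -157 mm when fully out
- bases_lip (a point): top centre (mid-thickness) of the upright front lip of the third tray (holds flat black discs 4 mm thick; closed); moves with the tray. Lip 6 mm thick (x), 100 mm wide (y), reaching 33 mm down. +x points into the slide, z up; the tray draws out towards -x. Tray floor 28 mm below the point, bare for 50 mm behind the lip, 90 mm wide between side walls whose tops are 18 mm below the point
- tray_bases (a joint): travel of the third tray (holds flat black discs 4 mm thick; closed) along its rail, m: 0 = pushed fully home, 0.10 = drawn fully out against its stop. Slides with about 2 to 3 N of friction and stays where it is left
- slide_bases: fixed slide of the third tray: plywood rail board 320 x 120 x 6 mm, 22 mm tall over its aluminium side rails; origin at the centre of its underside, on a 2 mm mat; +x to the rear. Clear fixed dust cover over x 90 to 160 mm, top 50 mm above the origin. The tray's lip is at x -57 mm when home, -157 mm when fully out
- figure_a: wet-painted miniature figure (tan, at the right, -y side), 40 mm tall on a round base 20 mm across, standing loose on the figure tray's floor 60 to 90 mm behind the tray's lip; origin at the centre of the base's underside, z up
- figure_b: wet-painted miniature figure (grey, in the middle and a little farther back), 40 mm tall on a round base 20 mm across, standing loose on the figure tray's floor 60 to 90 mm behind the tray's lip; origin at the centre of the base's underside, z up
- figure_c: wet-painted miniature figure (green, at the left, +y side), 40 mm tall on a round base 20 mm across, standing loose on the figure tray's floor 60 to 90 mm behind the tray's lip; origin at the centre of the base's underside, z up
- pot_0: closed paint pot, 34 mm across, 43 mm tall, origin at the centre of its underside; stands on the mat beside a slide; bystander
- pot_1: closed paint pot, 34 mm across, 43 mm tall, origin at the centre of its underside; stands on the mat beside a slide; bystander
- pot_2: closed paint pot, 34 mm across, 43 mm tall, origin at the centre of its underside; stands on the mat beside a slide; bystander
- pot_3: closed paint pot, 34 mm across, 43 mm tall, origin at the centre of its underside; stands on the right of the mat; bystander
- bottle: closed flesh-coloured paint bottle, 48 mm across, 115 mm tall, standing at the left of the mat, origin at the centre of its underside; bystander
- brush: thin paint brush 170 mm long, 7 mm thick, lying at the right of the mat; origin at its middle on the underside, bristles towards its +x; bystander

How it is judged:
By the outcome, as a careful person would: the job done as asked, in the order asked, and still so for the second after the job is handed in, with the robot touching nothing.
It also fails if it takes over 48 s, if anything falls off the work surface, if the arm or the gripper's body presses on something with over 40 N, if the wrist force passes 120 N, or if a joint passes its speed limit or range.

## Working session

There is one attempt and no reset: what is moved stays moved. The work goes in short steps, Python scripts to look and compute and a shell command to move; the robot and the scene stay as the last step left them, time stands still between calls to the robot, and variables do not carry over. Pictures are saved under pics/ and viewed, at most 10 in all, crops included, and the job is handed in when it is done.

```bash
mkdir -p pics
cat > h.py <<'E'
from workcell import env
import numpy as np, cv2
def cal(c):
    d=env.calibration(c); return np.array(d["K"]),np.array(d["T"])
def ray(c,px,z):
    K,T=cal(c); r=T[:3,:3]@np.linalg.inv(K)@np.array([px[0],px[1],1.]); o=T[:3,3]
    return o+r*(z-o[2])/r[2]
def proj(c,p):
    K,T=cal(c); q=K@(T[:3,:3].T@(np.array(p)-T[:3,3])); return q[:2]/q[2]
def snap(c,n,s=1.4):
    im=env.read_camera(c); cv2.imwrite(f"pics/{n}.png",cv2.resize(im[:,:,::-1],None,fx=s,fy=s,interpolation=cv2.INTER_CUBIC)); return im
E
python3 - <<'E'
from h import *
s=env.get_state(); print(s)
for c in("top","side"):
    snap(c,c+"0"); print(c,env.calibration(c)["T"])
    for l in ["fig_lip","empty_lip","bases_lip","slide_fig","slide_empty","figure_a","figure_b","figure_c","pot_0","bottle","brush"]:
        print(l,[(np.round(d["centre"]).tolist(),round(d["score"],2)) for d in env.recognise(c,l)[:4]])
E
```

```text
{'clock': 0.0, 'joint_pos': array([-1.25560937e+00,  3.14019133e-01,  4.50082979e-02,  1.30360723e+00,
        2.41975896e-05,  1.43121260e+00]), 'qvel': array([-0.00058245, -0.00012766, -0.00057519, -0.00135443, -0.00010686,
       -0.00025996]), 'tau': array([-7.11296543e-04, -4.80628252e+01,  2.98531562e+01,  1.96856959e-02,
       -1.07660874e-04, -4.21638106e-06]), 'tcp_pos': array([ 0.25243178, -0.51610558,  0.24741018]), 'orientation': array([-9.08423044e-04,  9.74258748e-01,  2.25430839e-01, -6.78210295e-05]), 'wrist_force': array([-0.3082106 , -0.04134911, -0.40757055]), 'ft_torque': array([ 0.01849577, -0.01723327, -0.02600566]), 'grip_force': 0.0, 'finger_gap': 0.08529570195931077}
top [[ 2.10130668e-02 -9.94266737e-01  1.04843251e-01  4.66224508e-01]
 [-9.99778685e-01 -2.10037765e-02  1.19282764e-03  1.10009070e-02]
 [ 1.01611538e-03 -1.04845113e-01 -9.94488044e-01  1.15329211e+00]
 [ 0.00000000e+00  0.00000000e+00  0.00000000e+00  1.00000000e+00]]
fig_lip [([290.0, 190.0], 0.69)]
empty_lip [([210.0, 182.0], 0.69), ([372.0, 192.0], 0.26)]
bases_lip [([369.0, 186.0], 0.96)
[... 505 characters left out ...]
          0.          0.          1.        ]]
fig_lip [([298.0, 222.0], 0.58)]
empty_lip [([279.0, 174.0], 0.81), ([343.0, 292.0], 0.55)]
bases_lip [([344.0, 290.0], 0.63)]
slide_fig [([296.0, 225.0], 0.89)]
slide_empty [([256.0, 130.0], 0.61), ([284.0, 172.0], 0.55), ([277.0, 389.0], 0.37)]
figure_a [([306.0, 214.0], 0.6), ([303.0, 225.0], 0.49), ([298.0, 214.0], 0.45)]
figure_b [([306.0, 214.0], 0.6), ([303.0, 225.0], 0.49), ([298.0, 214.0], 0.45)]
figure_c [([306.0, 214.0], 0.6), ([303.0, 225.0], 0.49), ([298.0, 214.0], 0.45)]
pot_0 [([278.0, 387.0], 0.89), ([303.0, 264.0], 0.81), ([269.0, 202.0], 0.73)]
bottle [([256.0, 128.0], 0.6), ([301.0, 221.0], 0.5)]
brush [([367.0, 374.0], 0.81)]
```

View pics/top0.png

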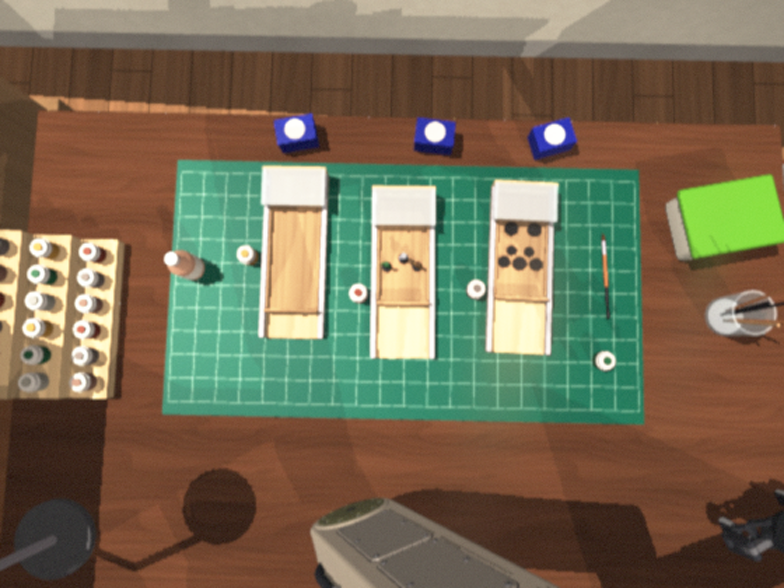

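View pics/side0.png

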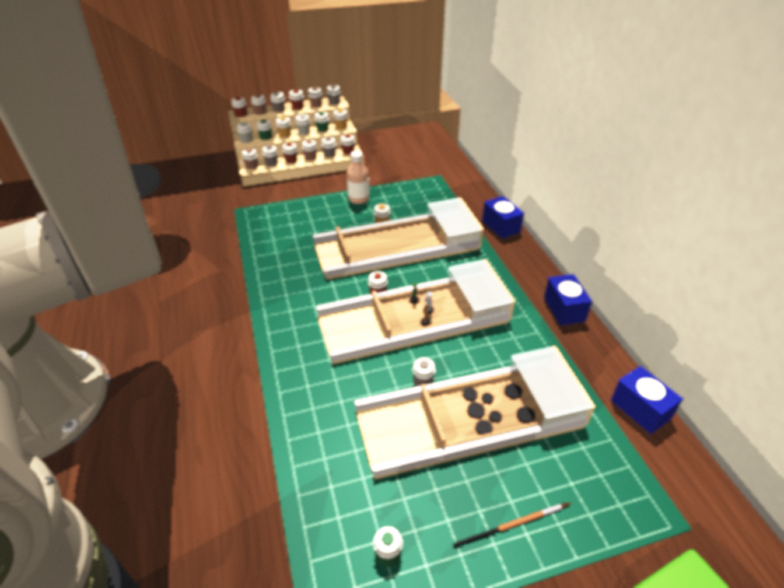

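Run:
```python
from h import *
t=env.read_camera("top"); s=env.read_camera("side")
def z(im,u,v,w,h,f): return cv2.resize(im[v:v+h,u:u+w,::-1],None,fx=f,fy=f,interpolation=cv2.INTER_CUBIC)
cv2.imwrite("pics/m.png",np.vstack([z(t,180,115,140,150,5)[::1,:,:][:750]])[250:750+0]) # top crop rows165-265
cv2.imwrite("pics/m2.png",z(s,215,140,160,120,5))
```

```text
(no output)
```

View pics/m.png

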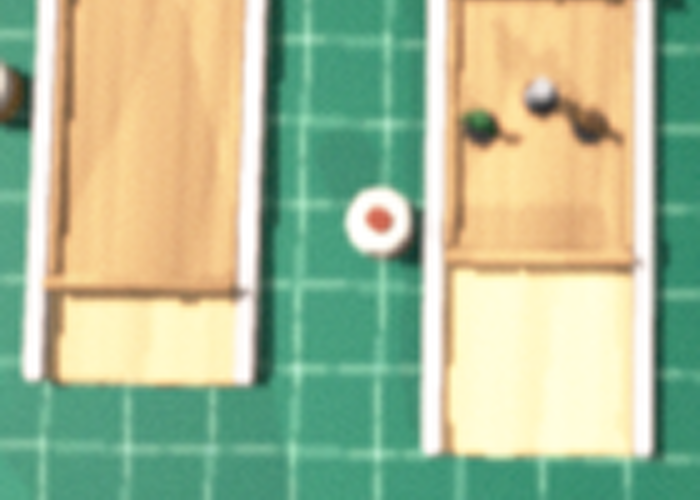

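View pics/m2.png

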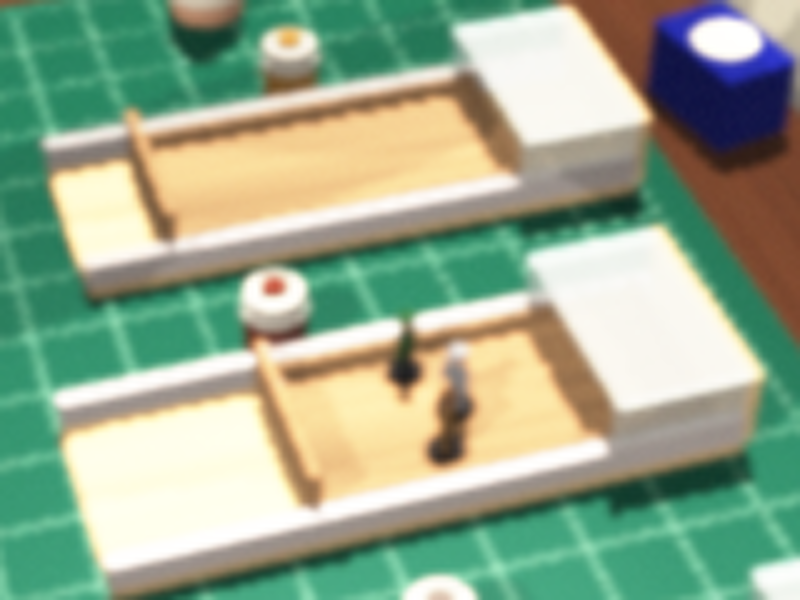

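```bash
cat > g.py <<'E'
from h import *
def P(c):
    K,T=cal(c); return K@np.linalg.inv(T)[:3]
def tri(a,b):
    X=cv2.triangulatePoints(P("top"),P("side"),np.array(a,float).reshape(2,1),np.array(b,float).reshape(2,1)); return (X[:3]/X[3]).ravel()
T=lambda u,v:((u+.5)/5-.5+180,(v+.5)/5-.5+165)
S=lambda u,v:((u+.5)/5-.5+215,(v+.5)/5-.5+140)
E
python3 - <<'E'
from g import *
for n,a,b in [("empL",(47,283),(133,113)),("empR",(242,291),(168,217)),("figL",(446,256),(262,345)),("figR",(636,260),(318,480)),("empty rail FL",(35,379),(45,145)),("empty rail FR",(246,383),(85,265)),("fig rail FL",(432,453),(57,400)),("fig rail FR",(645,455),(110,570)),
 ("green top",(481,122),(406,318)),("grey top",(541,93),(457,350)),("pot red",(379,221),(273,288))]:
    x=tri(T(*a),S(*b)); print(n,x.round(4), "top@z.045",ray("top",T(*a),.045).round(4)[:2],"side@.045",ray("side",S(*b),.045).round(4)[:2])
E
```

```text
empL [0.5512 0.2621 0.0423] top@z.045 [0.5506 0.2616] side@.045 [0.5509 0.2583]
empR [0.5483 0.1594 0.0453] top@z.045 [0.5486 0.1594] side@.045 [0.548  0.1599]
figL [0.5702 0.0533 0.039 ] top@z.045 [0.5692 0.0532] side@.045 [0.5691 0.0469]
figR [ 0.5699 -0.0466  0.0414] top@z.045 [ 0.5692 -0.0464] side@.045 [ 0.5693 -0.05  ]
empty rail FL [0.5007 0.2702 0.0251] top@z.045 [0.5004 0.2656] side@.045 [0.4972 0.243 ]
empty rail FR [0.501  0.1584 0.0244] top@z.045 [0.5006 0.1557] side@.045 [0.4975 0.1337]
fig rail FL [0.4663 0.0587 0.0253] top@z.045 [0.4664 0.0579] side@.045 [0.4642 0.0379]
fig rail FR [ 0.4681 -0.0541  0.0204] top@z.045 [ 0.4677 -0.0526] side@.045 [ 0.4658 -0.0759]
green top [0.6398 0.0362 0.0534] top@z.045 [0.6406 0.0365] side@.045 [0.6437 0.0451]
grey top [0.6556 0.0051 0.0548] top@z.045 [0.6567 0.0052] side@.045 [0.6602 0.0151]
pot red [0.5868 0.089  0.0434] top@z.045 [0.5869 0.0888] side@.045 [0.586  0.0872]
```

```bash
python3 -m pendant '[[-1,0,0,0,0.155],[-1,0,0,0,0.155],[-1,0,0,0,0.144],[-1,0.018,-0.05,0,0],[-1,0.018,-0.05,0,0],[-1,0.018,-0.05,0,0],[-1,0.018,-0.05,0,0],[-1,0.018,-0.05,0,0]]' 30
python3 -m pendant '[[-1,0.018,-0.05,0,0],[-1,0.018,-0.05,0,0],[-1,0.018,-0.05,0,0],[-1,0.018,-0.05,0,0],[-1,0.018,-0.05,0,0],[-1,0.018,-0.05,0,0],[-1,0.018,-0.05,0,0],[-1,0,0,0,0]]'
```

```text
clock: 2.3
tcp_pos: [0.3428, -0.265, 0.2485]
orientation: [0.0, 1.0, 0.0, 0.0]
wrist_force: [0.8, 0.1, 0.3]
finger_gap: 0.0001
grip_force: 0.0
clock: 3.3
tcp_pos: [0.4688, 0.0844, 0.2482]
orientation: [-0.001, 1.0, 0.005, 0.0]
wrist_force: [0.9, -0.8, -1.1]
finger_gap: 0.0004
grip_force: 0.0
```

```bash
python3 -m pendant '[[-1,0.012,-0.043,0,0],[-1,0.012,-0.042,0,0],[-1,0.012,-0.042,0,0],[-1,0,0,0.055,0],[-1,0,0,0.055,0],[-1,0,0,0.055,0],[-1,0,0,0,0],[-1,0,0,0,0]]'
python3 - <<'E'
from h import *
im=env.read_camera("side"); t=env.read_camera("top")
p=env.get_state()["tcp_pos"]; print(p, proj("side",p+[0,0,-.017]))
cv2.imwrite("pics/c1.png",np.hstack([cv2.resize(i[y:y+120,x:x+80,::-1],None,fx=5,fy=5,interpolation=2) for i,x,y in((im,220,100),(t,175,130))]))
E
```

```text
clock: 4.3
tcp_pos: [0.5049, 0.1478, 0.0876]
orientation: [-0.029, 0.998, 0.051, -0.001]
wrist_force: [0.5, -0.6, 0.3]
finger_gap: -0.0004
grip_force: 0.0
[0.50585576 0.14792187 0.08864883] [232.75085132 180.67805093]
```

View pics/c1.png

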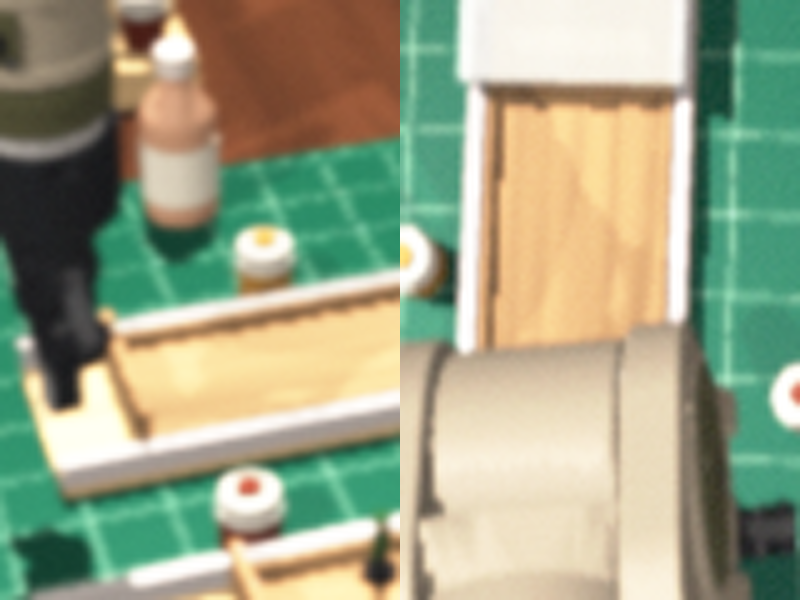

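Run:
```python
from h import *
s=env.get_state(); print(s["joint_pos"].round(3),s["qvel"].round(3),s["tcp_pos"],s["orientation"].round(4))
```

```text
[ 0.101  0.319 -0.359  0.889  0.057  3.141] [ 0.002 -0.008 -0.004 -0.006 -0.002  0.   ] [0.50585576 0.14792187 0.08864883] [-2.870e-02  9.983e-01  5.100e-02  6.000e-04]
```

```bash
python3 -m pendant '[[-1,0,0,0,-0.183],[-1,0,0,0,-0.183],[-1,0,0,0,-0.183],[-1,0,0,0,-0.183],[-1,0,0,0,-0.183],[-1,0,0,0,-0.183],[-1,0,0,0,-0.183],[-1,0,0,0,-0.183]]'
python3 - <<'E'
from h import *
from scipy.spatial.transform import Rotation as R
s=env.get_state(); print(s["joint_pos"].round(3)); print(R.from_quat(np.roll(s["orientation"],-1)).as_matrix().round(3))
E
```

```text
clock: 5.4
tcp_pos: [0.5054, 0.148, 0.0886]
orientation: [-0.021, 0.706, 0.707, 0.02]
wrist_force: [0.5, 0.4, 0.3]
finger_gap: -0.0001
grip_force: 0.0
[ 0.101  0.319 -0.36   0.888  0.057  1.671]
[[-0.001  1.    -0.002]
 [ 0.998  0.002  0.057]
 [ 0.057 -0.002 -0.998]]
```

```bash
python3 -m pendant '[[-1,0.03,0,0,0],[-1,0.03,0,0,0],[-1,0,0,0,0],[-1,0,0,0.027,0],[-1,0,0,0.026,0],[-1,0,0,0,0]]'
```

```text
clock: 6.15
tcp_pos: [0.5026, 0.2099, 0.036]
orientation: [-0.023, 0.709, 0.705, 0.017]
wrist_force: [-0.2, -0.4, -0.3]
finger_gap: 0.0001
grip_force: 0.0
```

```bash
python3 -m pendant '[[-1,0,0.01,0,0],[-1,0,0.01,0,0],[-1,0,0.01,0,0],[-1,0,0.01,0,0],[-1,0,0.01,0,0],[-1,0,0.01,0,0],[-1,0,0.01,0,0],[-1,0,0,0,0]]'
```

```text
clock: 7.15
tcp_pos: [0.5747, 0.2103, 0.0358]
orientation: [-0.022, 0.709, 0.705, 0.018]
wrist_force: [0.6, -0.1, -1.2]
finger_gap: -0.0003
grip_force: 0.0
```

```bash
python3 -m pendant '[[-1,0,0.005,0,0],[-1,0,0.004,0,0]]';python3 -m pendant '[[-1,0,0.003,0,0]]';python3 -m pendant '[[-1,0,0.002,0,0]]'
```

```text
clock: 7.4
tcp_pos: [0.582, 0.2103, 0.0357]
orientation: [-0.023, 0.708, 0.705, 0.017]
wrist_force: [-1.9, 0.5, 0.7]
finger_gap: 0.0002
grip_force: 1.1
clock: 7.52
tcp_pos: [0.5852, 0.2103, 0.0357]
orientation: [-0.023, 0.708, 0.705, 0.017]
wrist_force: [-2.4, 0.0, 0.2]
finger_gap: -0.0004
grip_force: 1.1
clock: 7.65
tcp_pos: [0.5871, 0.2103, 0.0357]
orientation: [-0.023, 0.708, 0.705, 0.017]
wrist_force: [-7.0, 0.6, 1.8]
finger_gap: 0.0001
grip_force: 3.4
```

```bash
python3 -m pendant '[[-1,0,0.002,0,0]]';python3 -m pendant '[[-1,0,0.001,0,0],[-1,0,0,0,0]]'
```

```text
clock: 7.78
tcp_pos: [0.5871, 0.2103, 0.0356]
orientation: [-0.024, 0.708, 0.705, 0.016]
wrist_force: [-10.8, -0.2, 7.6]
finger_gap: -0.0002
grip_force: 5.5
clock: 8.02
tcp_pos: [0.5871, 0.2103, 0.0356]
orientation: [-0.024, 0.708, 0.705, 0.016]
wrist_force: [-10.9, 0.0, 6.7]
finger_gap: 0.0001
grip_force: 5.2
```

```bash
python3 -m pendant '[[-1,0,-0.015,0,0],[-1,0,-0.015,0,0],[-1,0,0,-0.05,0],[-1,0,0,-0.05,0],[-1,-0.05,0.008,0,0],[-1,-0.05,0.009,0,0],[-1,-0.05,0.01,0,0],[-1,-0.05,0.01,0,0]]'; python3 -m pendant '[[-1,0,0,0,0],[-1,0,0,0,0]]'
python3 - <<'E'
from h import *
im=env.read_camera("side")
s=env.get_state();p=s["tcp_pos"]; print(p,s["joint_pos"].round(3), s["orientation"].round(3))
for n in("fig_lip","empty_lip"): print([ (d["centre"],d["score"]) for d in env.recognise("side",n)[:3]])
print(proj("side",p+[0,0.001,-.017]))
cv2.imwrite("pics/c2.png",cv2.resize(im[130:280,215:375,::-1],None,fx=4,fy=4,interpolation=2))
E
```

```text
clock: 9.02
tcp_pos: [0.5983, 0.0031, 0.1249]
orientation: [-0.021, 0.708, 0.705, 0.018]
wrist_force: [1.1, 0.4, 0.2]
finger_gap: -0.0001
grip_force: 0.0
clock: 9.28
tcp_pos: [0.5974, 0.0048, 0.1244]
orientation: [-0.022, 0.709, 0.705, 0.018]
wrist_force: [0.6, 0.2, 0.9]
finger_gap: -0.0001
grip_force: 0.0
[0.59717395 0.00551527 0.12445862] [-0.152  0.425 -0.102  1.058  0.055  1.423] [-0.022  0.708  0.705  0.018]
[([300.8, 219.4], 0.57), ([337.2, 295.4], 0.25)]
[]
[282.5625564  197.44179945]
```

View pics/c2.png

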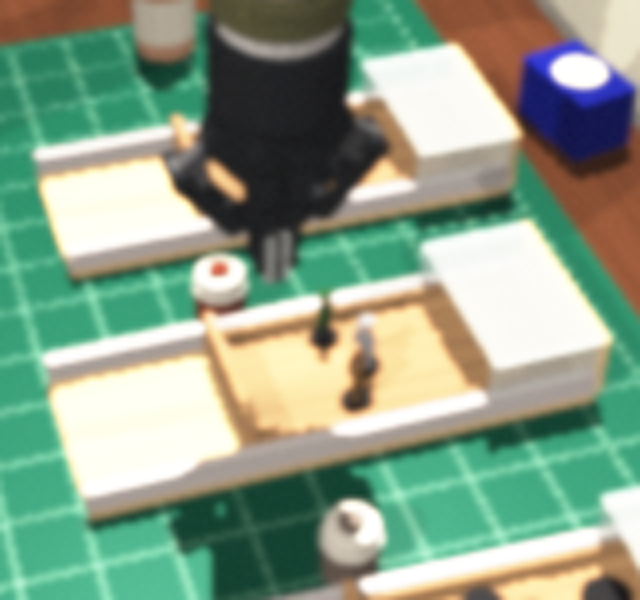

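```bash
python3 -m pendant '[[-1,0,0,0,-0.183],[-1,0,0,0,-0.183],[-1,0,0,0,-0.183],[-1,0,0,0,-0.183],[-1,0,0,0,-0.183],[-1,0,0,0,-0.183],[-1,0,0,0,-0.183],[-1,0,0,0,-0.183]]'; python3 -m pendant '[[-1,0,0,0,-0.1],[-1,0.002,-0.007,0,0],[-1,0,0,0.03,0],[-1,0,0,0.0,0]]'
python3 - <<'E'
from h import *
im=env.read_camera("side")
s=env.get_state();p=s["tcp_pos"]; print(p,s["joint_pos"].round(3), s["orientation"].round(3))
print(proj("side",p+[0,0.001,-.017]))
cv2.imwrite("pics/c3.png",cv2.resize(im[130:280,215:375,::-1],None,fx=4,fy=4,interpolation=2))
E
```

```text
clock: 10.42
tcp_pos: [0.597, 0.0064, 0.1245]
orientation: [-0.005, 0.052, 0.998, 0.028]
wrist_force: [-0.7, 0.4, -0.1]
finger_gap: -0.0003
grip_force: 0.0
clock: 10.92
tcp_pos: [0.5927, 0.0003, 0.092]
orientation: [-0.006, 0.006, 1.0, 0.029]
wrist_force: [-0.9, 0.0, -0.2]
finger_gap: 0.0001
grip_force: 0.0
[5.93630535e-01 8.23022780e-05 9.33163345e-02] [-0.161  0.446 -0.151  0.992  0.055 -0.15 ] [-0.005  0.006  1.     0.028]
[281.81536954 209.20215213]
```

View pics/c3.png

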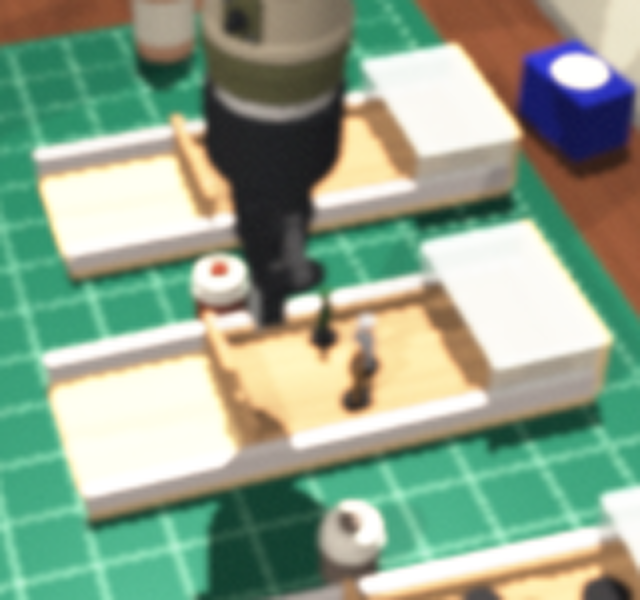

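```bash
python3 -m pendant '[[-1,0,0,0.027,0],[-1,0,0,0.027,0],[-1,0,0,0,0]]'; python3 -m pendant '[[-1,0.005,0,0,0],[-1,0,0,0,0]]'
```

```text
clock: 11.35
tcp_pos: [0.5932, 0.003, 0.0392]
orientation: [-0.005, 0.006, 1.0, 0.029]
wrist_force: [-0.7, 0.7, 0.3]
finger_gap: 0.0002
grip_force: 0.0
clock: 11.6
tcp_pos: [0.59, 0.0026, 0.0417]
orientation: [-0.002, 0.006, 1.0, 0.028]
wrist_force: [-0.6, 0.4, 0.8]
finger_gap: -0.0
grip_force: 0.0
```

```bash
python3 -m pendant '[[-1,0.002,0,0.002,0],[-1,0.002,0,0,0],[-1,0.002,0,0,0],[-1,0.002,0,0,0],[-1,0.002,0,0,0],[-1,0.003,0,0,0],[-1,0.003,0,0,0],[-1,0.003,0,0,0]]'
```

```text
clock: 12.6
tcp_pos: [0.5703, 0.0029, 0.0383]
orientation: [-0.003, 0.006, 1.0, 0.028]
wrist_force: [2.3, -1.4, -0.0]
finger_gap: -0.0002
grip_force: 1.1
```

```bash
python3 -m pendant '[[-1,0.004,0,0,0],[-1,0.004,0,0,0],[-1,0.004,0,0,0],[-1,0.004,0,0,0],[-1,0.004,0,0,0],[-1,0.004,0,0,0],[-1,0.004,0,0,0],[-1,0.004,0,0,0]]'; python3 -m pendant '[[-1,0.004,0,0,0],[-1,0.004,0,0,0],[-1,0.004,0,0,0],[-1,0.004,0,0,0],[-1,0.004,0,0,0],[-1,0.004,0,0,0],[-1,0.004,0,0,0],[-1,0.004,0,0,0]]'; python3 -m pendant '[[-1,0.003,0,0,0],[-1,0.003,0,0,0],[-1,0.003,0,0,0],[-1,0.002,0,0,0]]'
```

```text
clock: 13.6
tcp_pos: [0.5382, 0.0035, 0.0385]
orientation: [-0.003, 0.006, 1.0, 0.028]
wrist_force: [1.6, -1.7, 0.8]
finger_gap: -0.0
grip_force: 1.1
clock: 14.6
tcp_pos: [0.5062, 0.0038, 0.0387]
orientation: [-0.003, 0.006, 1.0, 0.028]
wrist_force: [2.1, -1.4, -0.3]
finger_gap: -0.0
grip_force: 1.1
clock: 15.1
tcp_pos: [0.4952, 0.004, 0.0387]
orientation: [-0.003, 0.006, 1.0, 0.028]
wrist_force: [2.8, -0.2, -1.3]
finger_gap: 0.0
grip_force: 1.0
```

```bash
for i in 1 2 3; do python3 -m pendant '[[-1,0.0015,0,0,0],[-1,0.0015,0,0,0]]'; done
```

```text
clock: 15.35
tcp_pos: [0.4924, 0.004, 0.0388]
orientation: [-0.003, 0.006, 1.0, 0.028]
wrist_force: [2.4, -1.5, 0.0]
finger_gap: -0.0
grip_force: 1.0
clock: 15.6
tcp_pos: [0.4894, 0.004, 0.0388]
orientation: [-0.003, 0.006, 1.0, 0.028]
wrist_force: [1.6, -1.6, 0.1]
finger_gap: 0.0001
grip_force: 1.0
clock: 15.85
tcp_pos: [0.4863, 0.004, 0.0388]
orientation: [-0.003, 0.006, 1.0, 0.028]
wrist_force: [1.6, -0.8, 0.0]
finger_gap: -0.0003
grip_force: 1.0
```

```bash
for i in 1 2; do python3 -m pendant '[[-1,0.0015,0,0,0],[-1,0.001,0,0,0]]'; done;  python3 -m pendant '[[-1,0.001,0,0,0]]'
```

```text
clock: 16.1
tcp_pos: [0.484, 0.0041, 0.0389]
orientation: [-0.003, 0.006, 1.0, 0.028]
wrist_force: [4.0, 0.5, -2.4]
finger_gap: 0.0001
grip_force: 1.8
clock: 16.35
tcp_pos: [0.4839, 0.0041, 0.0391]
orientation: [-0.001, 0.006, 1.0, 0.029]
wrist_force: [11.1, 0.3, -8.3]
finger_gap: -0.0001
grip_force: 4.9
clock: 16.48
tcp_pos: [0.4839, 0.0041, 0.0392]
orientation: [-0.0, 0.005, 1.0, 0.029]
wrist_force: [12.4, 0.4, -9.8]
finger_gap: 0.0002
grip_force: 6.1
```

```bash
python3 -m pendant '[[-1,-0.004,0,0,0],[-1,-0.005,0,0,0],[-1,-0.002,0,0,0],[-1,0,0,-0.02,0],[-1,0,0,-0.04,0],[-1,0,0,-0.05,0],[-1,0,0,-0.05,0],[-1,0,0,-0.03,0]]'; python3 -m pendant '[[-1,0.0,-0.05,0,0],[-1,0.01,-0.05,0,0],[-1,0.01,-0.05,0,0],[-1,0.01,-0.05,0,0],[-1,0.01,-0.05,0,0],[-1,0.01,-0.05,0,0],[-1,0,0,0,0]]'
python3 - <<'E'
from h import *
t=snap("top","endt",1); s=snap("side","ends",1)
z=lambda i,x,y:cv2.resize(i[y:y+150,x:x+110,::-1],None,fx=3.6,fy=3.6,interpolation=2)
cv2.imwrite("pics/end.png",np.hstack([z(s,215,140),z(t,210,115)]))
print(env.get_state()["tcp_pos"])
E
```

```text
clock: 17.48
tcp_pos: [0.4929, -0.0069, 0.231]
orientation: [-0.002, 0.006, 1.0, 0.028]
wrist_force: [-0.8, 0.3, -1.1]
finger_gap: 0.0001
grip_force: 0.0
clock: 18.35
tcp_pos: [0.438, -0.3086, 0.211]
orientation: [-0.004, 0.008, 1.0, 0.029]
wrist_force: [0.4, 0.4, -0.1]
finger_gap: -0.0001
grip_force: 0.0
[ 0.43855408 -0.3055413   0.2113267 ]
```

View pics/end.png

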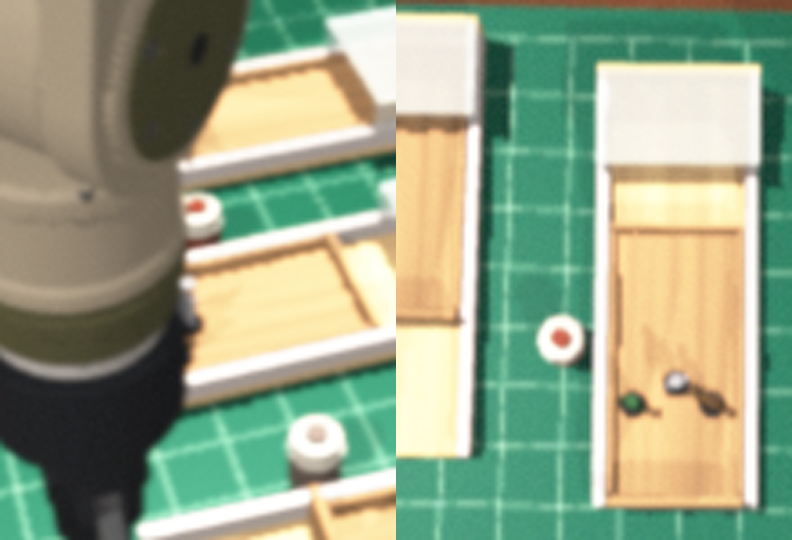

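View pics/endt.png

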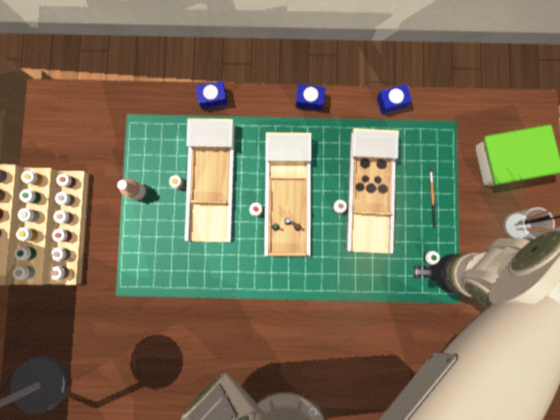

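The final pictures show the figure tray out at the rail's front end with all three figures standing. The empty tray is home, with its lip at about (428,322) in the crop. The third tray, pots, bottle and brush look undisturbed, and the arm is clear at z = 0.21.

```bash
python3 -m pendant '[[-1,0,0,0,0],[-1,0,0,0,0],[-1,0,0,0,0]]'; python3 -c "from workcell import env; print(env.hand_in())"
```

```text
clock: 18.82
tcp_pos: [0.4395, -0.3049, 0.2121]
orientation: [-0.003, 0.005, 1.0, 0.028]
wrist_force: [0.5, 0.0, -0.4]
finger_gap: 0.0
grip_force: 0.0
the job is handed in; nothing more can be done
None
```

I pushed the empty tray home to its stop and then drew the figure tray fully out to its stop; all three figures are still standing, nothing else looks disturbed, and the job was handed in at 18.8 s with the arm clear.

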